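# Tip the worn cutters out of the flip-lid box

### The arm

A 7-joint arm with a two-finger parallel gripper is mounted at the origin on a cart in front of the work surface, level with it; the furniture and walls round the work are solid. World frame = base frame: x ahead of the robot, y to its left, z up, the work surface at z = 0. Lengths are in m, angles in rad, forces in N, time in s.
With the tool pointing down it reaches from about 0.4 to 0.875 m from the base axis. Payload 6.5 kg.
Tool frame: the origin (TCP) lies at the centre of the arm's flange, where the gripper is bolted on; the fingertips stand 166 mm ahead of it and the grasp point (between the pads) lies 147 mm ahead of it; z points along the fingers, y is the line along which they close (so a half turn about z gives the same grasp; the last joint's range is limited). The gripper opens to 88 mm and grips with 3 to 60 N. Pads are 18 mm wide; open, the fingers measure 123 mm over their backs; the gripper's body (75 mm by 187 mm) begins 45 mm behind the grasp point.
Start: joints at [1.249, 0.536, -0.004, 1.538, 0.003, 1.067, -0.071], TCP at [0.164, -0.629, 0.405] pointing down, gripper open.
Joint ranges: [-2.7, 2.7], [-0.37, 2.16], [-1.27, 1.26], [0.24, 2.4], [-1.31, 4.45], [0.19, 1.91], [-2.76, 2.76]. Speed limits (rad/s): [2.39, 2.39, 3.14, 3.14, 3.14, 3.14, 3.14].

### API

Orientations are given as a 3x3 rotation matrix whose columns are the frame's x, y, z axes.
In Python, from workcell import reach, servo_line, move_joints, gripper_to, dwell, inverse_kinematics, observe, read_camera, camera_model, MotionError, close_job gives the robot as it stands. Calls block until the motion is done:
- reach(position, orientation): joint-space move of the TCP to a pose.
- servo_line(position, frame=None, max_speed=0.15, max_force=None): straight line of the TCP; frame=None keeps the orientation; max_speed is the mean speed in m/s. With max_force (N) it stops when the force on the tool has changed by that much, and returns True; else False.
- move_joints(angles): joint-space move.
- gripper_to(opening): finger opening in m; the grip force is fixed at half the most; returns when the fingers have stopped.
- dwell(seconds).
- inverse_kinematics(position, orientation): joint angles nearest the present ones, or None.
- observe(): the state.
- read_camera(name): name is "side" or "top"; returns the picture (400x640x3 uint8, red, green, blue); there is no depth.
- camera_model(name): a dict with "fx", "fy", "cx", "cy" (pixels), "k1" (the pictures are not rectified: a ray, as slopes to the right and down, at radius r is drawn at 1 + k1 r^2 times it, then the intrinsics apply), "T" (4x4, takes a point from camera to world coordinates). Camera axes: x right, y down, z forward; pixel columns grow to the right and rows downward; lengths in m; the calibration is good to about 2 mm. A picture is of the moment at which its call begins. camera_model takes no time and is no camera call.
A pose or a line that the arm cannot do raises MotionError and nothing moves.
- close_job(): hands the job in; it is judged then, once.
The state is a dict: "t": time; "joint_pos": joint angles; "joint_velocities": joint speeds; "joint_efforts": joint torques, N m; "tool_pos": TCP position; "tool_rot": TCP orientation; "ft_force": force on the tool from outside, world axes, zero at the start; "torque": the same for the moment, N m; "gripper_width": finger opening in m; "grasp_force": force on a finger pad.
Only numpy, scipy, OpenCV 4.12 (cv2) and the standard library are available. Lean on these libraries where they do the work, as an engineer would, in place of code of your own. Each camera call takes 0.05 s, during which the arm holds its last target. There are 200 camera calls.

### The job

Empty the grey flip-lid box of worn cutters into the blue bin: pick it up with its lid shut, turn it over above the bin, nose down, so that the lid falls open by itself and all four cutters spill out into the bin. None may stay behind: if the box still feels heavy, tip it again. Then turn the box upright so that the lid drops shut and set it down, without dropping it, flat inside the shallow sheet-metal tray, lying lengthwise in it; leave the other things and the bin where they stand.

Things in the scene. Friction and masses are not known exactly. Their poses are not given: they have to be found in the camera images.
- cutter_box: grey sheet-steel flip-lid box, 110 x 56 x 66 mm (x, y, z), about 0.27 kg empty. Origin: centre of underside, z up; nose to +x. Side view (x, z): flat bottom -52 to 38; upright rear wall at -52; nose wall leaning out 45 deg from (38, 0) to the pour edge (58, 20); fixed deck at z 66, x -52 to -28; slanting mouth from (-28, 66) to (58, 20) under the lid. Walls 2.4 mm
- box_lid (a joint): the box's lid: plain plate 54 x 100 mm with a small steel tab at its free end, on a free hinge (no latch, no spring) across the box at x -28, z 66 mm. Value: opening in rad, 0 = shut on the slanting mouth, at most 1.75. Its own weight keeps it shut while the box is upright; it hangs plumb, so it begins to open when the box is tipped nose down by more than 62 degrees, and at 115 its free end is 40 mm below and 75 mm ahead of the pour edge
- box_edge (a point): middle of the box's pour edge at the nose (x 58, y 0, z 20 mm in the box's frame). Tipped nose down less than 50 degrees the box spills nothing; by 100 to 120 degrees everything slides out over this edge and falls just below it or up to 40 mm ahead of it (the way the nose pointed)
- box_grip (a point): good place to grip the box (x -20, y 0, z 46 mm in its frame, midway between its sides): close across the two long sides, plain, flat, parallel and 56 mm apart, from above or with the gripper leaning back over the rear wall. The lid lies between the planes of the sides, so fingers there leave it free to swing
- cutter_0: worn rotary cutter, solid carbide, one of four alike, 70 g: round shank 10 mm in diameter and 22 mm long, fluted head 16 mm in diameter and 20 mm long. Origin on its axis where shank and head meet, its +y along the axis to the head. At the start it lies loose on the floor of the cutter box, hidden under the lid
- cutter_1: worn rotary cutter, solid carbide, one of four alike, 70 g: round shank 10 mm in diameter and 22 mm long, fluted head 16 mm in diameter and 20 mm long. Origin on its axis where shank and head meet, its +y along the axis to the head. At the start it lies loose on the floor of the cutter box, hidden under the lid
- cutter_2: worn rotary cutter, solid carbide, one of four alike, 70 g: round shank 10 mm in diameter and 22 mm long, fluted head 16 mm in diameter and 20 mm long. Origin on its axis where shank and head meet, its +y along the axis to the head. At the start it lies loose on the floor of the cutter box, hidden under the lid
- cutter_3: worn rotary cutter, solid carbide, one of four alike, 70 g: round shank 10 mm in diameter and 22 mm long, fluted head 16 mm in diameter and 20 mm long. Origin on its axis where shank and head meet, its +y along the axis to the head. At the start it lies loose on the floor of the cutter box, hidden under the lid
- regrind_bin: open blue plastic parts bin, 0.28 kg, loose: 118 mm (its x) by 203 mm (its y) by 82 mm high, clear opening about 100 by 175 mm, inner floor 10 mm up, with a few old clips stuck on it. Origin: centre of its underside, z up
- box_tray: shallow tray of bare sheet metal, fixed to the bench, 150 mm (its x) by 100 mm (its y), with a rim 12 mm high and 4 mm thick and five black rubber strips along its floor whose tops are at z = 3.6 mm. Inside 144 by 94 mm. Origin: centre of its underside. The box goes in lengthwise (box x along tray x, either way round)
- housing: bystander: loose cast aluminium housing half, 60 x 110 x 28 mm. Origin: centre of its underside
- block_a: bystander: loose dark clamp block with a steel post, 24 x 60 x 29 mm. Origin: centre of its underside
- block_b: bystander: loose dark clamp block with a flat steel jaw, 27 x 62 x 22 mm. Origin: centre of its underside

How it is judged:
On the way, in this order (a step that is already met when the one before it is completed fails the run):
1. the box is lifted off the bench, upright and shut, with the cutters in it (height (world z) of cutter_box above 0.04 m and angle between cutter_box's own z axis and vertical below 0.9 rad and value of joint box_lid below 0.08 rad and distance between each of cutter_0, cutter_1, cutter_2, cutter_3 and cutter_box below 0.09 m), for 0.1 s.
2. the box is turned over (past level) with its pour edge over the bin and the lid swung open (angle between cutter_box's own z axis and vertical above 1.5 rad and value of joint box_lid above 0.35 rad and horizontal distance between box_edge and regrind_bin below 0.1 m and height (world z) of box_edge above 0.05 m), for 0.1 s.
3. the emptied box, with all four cutters left in the bin and its lid shut, stands in the tray while the fingers still hold it (x of cutter_box in the frame of box_tray between -0.03 and 0.03 m and y of cutter_box in the frame of box_tray between -0.025 and 0.025 m and z of cutter_box in the frame of box_tray below 0.009 m and angle between the x axis of cutter_box and the x axis of box_tray, either way round below 0.3 rad and angle between cutter_box's own z axis and vertical below 0.07 rad and value of joint box_lid below 0.08 rad and contact force between the fingers and cutter_box above 0.3 N and x of cutter_0 in the frame of regrind_bin between -0.058 and 0.058 m and y of cutter_0 in the frame of regrind_bin between -0.1 and 0.1 m and z of cutter_0 in the frame of regrind_bin between 0 and 0.075 m and x of cutter_1 in the frame of regrind_bin between -0.058 and 0.058 m and y of cutter_1 in the frame of regrind_bin between -0.1 and 0.1 m and z of cutter_1 in the frame of regrind_bin between 0 and 0.075 m and x of cutter_2 in the frame of regrind_bin between -0.058 and 0.058 m and y of cutter_2 in the frame of regrind_bin between -0.1 and 0.1 m and z of cutter_2 in the frame of regrind_bin between 0 and 0.075 m and x of cutter_3 in the frame of regrind_bin between -0.058 and 0.058 m and y of cutter_3 in the frame of regrind_bin between -0.1 and 0.1 m and z of cutter_3 in the frame of regrind_bin between 0 and 0.075 m), for 0.1 s.
At the end, for the whole second after the job is handed in: all four cutters lie in the bin, bin within 50 mm of its start; the box rests flat (0.07 rad) on the tray's strips, centre within 30 mm lengthwise and 25 mm crosswise of the tray's, length within 0.3 rad of the tray's, lid shut (below 0.08 rad), set down while still held (x of cutter_box in the frame of box_tray between -0.03 and 0.03 m and y of cutter_box in the frame of box_tray between -0.025 and 0.025 m and z of cutter_box in the frame of box_tray below 0.009 m and angle between the x axis of cutter_box and the x axis of box_tray, either way round below 0.3 rad and angle between cutter_box's own z axis and vertical below 0.07 rad and x of cutter_0 in the frame of regrind_bin between -0.058 and 0.058 m and y of cutter_0 in the frame of regrind_bin between -0.1 and 0.1 m and z of cutter_0 in the frame of regrind_bin between 0 and 0.075 m and x of cutter_1 in the frame of regrind_bin between -0.058 and 0.058 m and y of cutter_1 in the frame of regrind_bin between -0.1 and 0.1 m and z of cutter_1 in the frame of regrind_bin between 0 and 0.075 m and x of cutter_2 in the frame of regrind_bin between -0.058 and 0.058 m and y of cutter_2 in the frame of regrind_bin between -0.1 and 0.1 m and z of cutter_2 in the frame of regrind_bin between 0 and 0.075 m and x of cutter_3 in the frame of regrind_bin between -0.058 and 0.058 m and y of cutter_3 in the frame of regrind_bin between -0.1 and 0.1 m and z of cutter_3 in the frame of regrind_bin between 0 and 0.075 m and value of joint box_lid below 0.08 rad and linear speed of cutter_box below 0.03 m/s and angle between regrind_bin's own z axis and vertical below 0.1 rad and distance of regrind_bin from where it was at the start of the episode below 0.05 m); the robot touches nothing.
It fails at once if a bystander is knocked aside: housing moved more than 30 mm (distance of housing from where it was at the start of the episode above 0.03 m).
It fails at once if a bystander is knocked aside: block_a moved more than 30 mm (distance of block_a from where it was at the start of the episode above 0.03 m).
It fails at once if a bystander is knocked aside: block_b moved more than 30 mm (distance of block_b from where it was at the start of the episode above 0.03 m).
It fails at once if a cutter falls beside the bin, out on the bench (it lies low and away from both box and bin) ((height (world z) of cutter_0 below 0.02 m and horizontal distance between cutter_0 and regrind_bin above 0.125 m and distance between cutter_0 and cutter_box above 0.1 m) or (height (world z) of cutter_1 below 0.02 m and horizontal distance between cutter_1 and regrind_bin above 0.125 m and distance between cutter_1 and cutter_box above 0.1 m) or (height (world z) of cutter_2 below 0.02 m and horizontal distance between cutter_2 and regrind_bin above 0.125 m and distance between cutter_2 and cutter_box above 0.1 m) or (height (world z) of cutter_3 below 0.02 m and horizontal distance between cutter_3 and regrind_bin above 0.125 m and distance between cutter_3 and cutter_box above 0.1 m)).
It fails at once if the bin is knocked over or pushed away by more than 80 mm (angle between regrind_bin's own z axis and vertical above 0.6 rad or distance of regrind_bin from where it was at the start of the episode above 0.08 m).
It also fails if it takes over 64 s, if anything falls off the work surface, if the arm or the gripper's body presses on something with over 40 N, if the wrist force passes 120 N, or if a joint passes its speed limit or range.

## Working session

There is one attempt and no reset: what is moved stays moved. The work goes in short steps, each a Python script; the robot and the scene stay as the last script left them, time stands still between calls to the robot, and variables do not carry over. Pictures are saved under pics/ and viewed, at most 10 in all, crops included, and the job is handed in when it is done.

```bash
ls; mkdir -p pics; python3 - <<'E'
from workcell import *
import cv2
for n in("top","side"):
    cv2.imwrite(f"pics/{n}0.png",read_camera(n)[...,::-1]); m=camera_model(n); print({k:(v if k!='T' else v.round(3).tolist()) for k,v in m.items()})
o=observe();print(o['t'],o['tool_pos'],o['tool_rot'],o['ft_force'])
E
```

```text
pics
{'fx': 519.1120122132102, 'fy': 519.1120122132102, 'cx': 322.08677584928944, 'cy': 204.19657439952013, 'k1': 0.03212683672354794, 'T': [[0.004, -0.999, 0.048, 0.552], [-1.0, -0.004, 0.013, 0.135], [-0.013, -0.048, -0.999, 1.186], [0.0, 0.0, 0.0, 1.0]]}
{'fx': 379.36108006341, 'fy': 379.36108006341, 'cx': 316.80778482194154, 'cy': 198.5812992931164, 'k1': -0.08785811809535203, 'T': [[0.859, -0.338, 0.384, 0.253], [-0.512, -0.567, 0.646, -0.453], [-0.001, -0.751, -0.66, 0.697], [0.0, 0.0, 0.0, 1.0]]}
0.1 [ 0.16442174 -0.62857228  0.40394871] [[ 9.67439600e-01  2.53101582e-01 -4.57266261e-04]
 [ 2.53101981e-01 -9.67438557e-01  1.42325982e-03]
 [-8.21477009e-05 -1.49265290e-03 -9.99998883e-01]] [ 0.63841046 -0.17857482 -0.19848353]
```

View pics/top0.png

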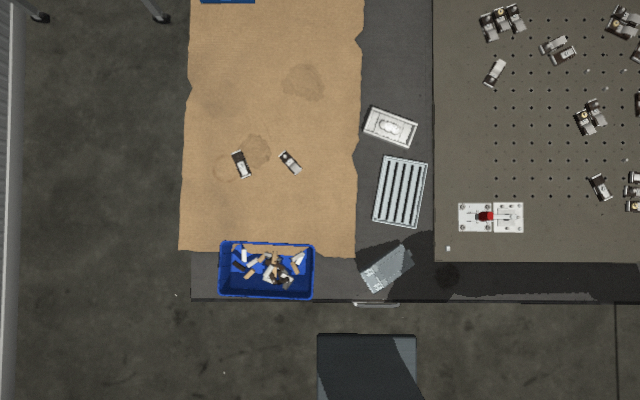

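View pics/side0.png

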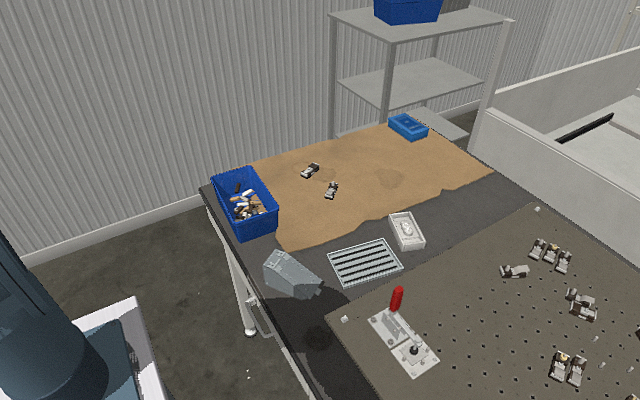

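The top view shows the bin at about (266,270), the box at (387,267), the tray at (400,191), the housing at (390,126) and the blocks at (241,164) and (290,162). In the side view the box is at (292,273). I'll zoom in on the box in both views.

```bash
cat > vis.py <<'E'
import numpy as np, cv2
from workcell import *
def proj(n,P):
    m=camera_model(n); T=np.linalg.inv(m['T']); p=np.atleast_2d(P)@T[:3,:3].T+T[:3,3]
    s=p[:,:2]/p[:,2:]; s=s*(1+m['k1']*(s**2).sum(1,keepdims=True))
    return s*[m['fx'],m['fy']]+[m['cx'],m['cy']]
def ray(n,uv,z):
    m=camera_model(n); d=(np.atleast_2d(uv)-[m['cx'],m['cy']])/[m['fx'],m['fy']]; s=d.copy()
    for _ in range(20): s=d/(1+m['k1']*(s**2).sum(1,keepdims=True))
    r=np.c_[s,np.ones(len(s))]@m['T'][:3,:3].T; o=m['T'][:3,3]
    return o+r*((z-o[2])/r[:,2:])
E
python3 - <<'E'
from vis import *
t=cv2.imread('pics/top0.png');s=cv2.imread('pics/side0.png')
a=cv2.resize(t[140:310,345:445],None,fx=3.5,fy=3.5,interpolation=cv2.INTER_CUBIC)
b=cv2.resize(s[225:310,250:410],None,fx=2.6,fy=2.6,interpolation=cv2.INTER_CUBIC)
c=np.zeros((595,350+416,3),np.uint8);c[:a.shape[0],:350]=a;c[:b.shape[0],350:]=b
cv2.imwrite('pics/crop1.png',c)
# blue bin
for n,im in(('top',t),):
    h=cv2.cvtColor(im,cv2.COLOR_BGR2HSV);m=cv2.inRange(h,(105,120,40),(130,255,255));m[:200]=0
    cs,_=cv2.findContours(m,0,2);q=max(cs,key=cv2.contourArea);r=cv2.minAreaRect(q);print(r)
    bp=cv2.boxPoints(r);w=ray(n,bp,.082);print(w.round(4),w.mean(0),[np.linalg.norm(w[i]-w[i-1]).round(4) for i in range(4)])
    g=cv2.inRange(h,(0,0,100),(180,70,255))
    roi=np.zeros_like(g);roi[147:232,368:432]=g[147:232,368:432];roi=cv2.morphologyEx(roi,cv2.MORPH_CLOSE,np.ones((7,7)))
    cs,_=cv2.findContours(roi,0,2);q=max(cs,key=cv2.contourArea);r=cv2.minAreaRect(q);print(r)
    w=ray(n,cv2.boxPoints(r),.012);print(w.round(4),w.mean(0),[np.linalg.norm(w[i]-w[i-1]).round(4) for i in range(4)])
E
```

```text
((265.8134460449219, 269.88787841796875), (95.84840393066406, 56.0289306640625), 2.935673236846924)
[[0.4114 0.3717 0.082 ]
 [0.5293 0.3675 0.082 ]
 [0.5198 0.1641 0.082 ]
 [0.4022 0.1695 0.082 ]] [0.46567959 0.26821466 0.082     ] [np.float64(0.2024), np.float64(0.1179), np.float64(0.2037), np.float64(0.1177)]
((399.6200256347656, 191.8400115966797), (45.705230712890625, 67.43981170654297), 10.30484676361084)
[[ 0.5711  0.0398  0.012 ]
 [ 0.7218  0.0125  0.012 ]
 [ 0.7033 -0.089   0.012 ]
 [ 0.5532 -0.0612  0.012 ]] [ 0.63736708 -0.02447759  0.012     ] [np.float64(0.1026), np.float64(0.1531), np.float64(0.1031), np.float64(0.1527)]
```

View pics/crop1.png

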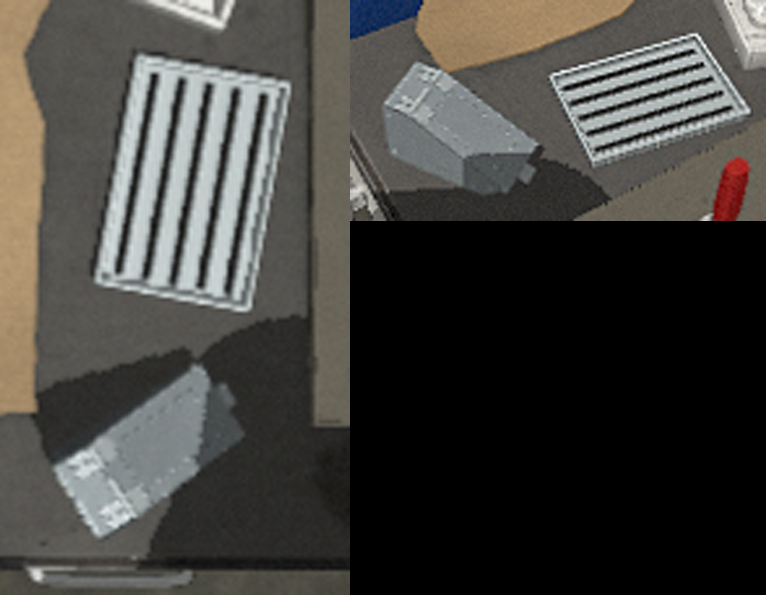

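The crop shows the box nose pointing up and to the right, with its rear deck corners near (361,273) and (374,293). The tab and nose are on the shaded side. Bin and tray sizes match what was given. Next I'll compute the box pose and check where the pour is reachable.

```bash
cat >> vis.py <<'E'
def boxR(psi,th=0):
    c,s=np.cos(psi),np.sin(psi); Z=np.array([[c,-s,0],[s,c,0],[0,0,1]])
    c,s=np.cos(th),np.sin(th); return Z@np.array([[c,0,s],[0,1,0],[-s,0,c]])
GRIP=np.array([-.020,0,.046]); EDGE=np.array([.058,0,.020])
def tool(p,psi,th,lean,flip=0,ref=None,dg=(0,0,0)):
    """TCP pose for box with point ref(box frame) at p; lean back over rear wall"""
    R=boxR(psi,th); ref=np.zeros(3) if ref is None else ref
    z=np.array([np.sin(lean),0,-np.cos(lean)]); y=np.array([0,1 if not flip else -1,0]); x=np.cross(y,z)
    Rt=R@np.c_[x,y,z]; g=np.asarray(p)+R@(GRIP+np.array(dg)-ref)
    return g-.147*Rt[:,2],Rt
E
python3 - <<'E'
from vis import *
f=lambda l:np.array(l)/3.5+[345-.36,140-.36]
a=ray('top',f([[55,465],[100,537]]),.066); b=ray('top',f([[202,365],[242,435]]),.02)
print(a.round(4),b.round(4),np.linalg.norm(a[0]-a[1]),np.linalg.norm(b[0]-b[1]))
v=b.mean(0)-a.mean(0); print('len',np.hypot(*v[:2])); psi=np.arctan2(v[1],v[0])
w=a[0]-a[1]; print(np.degrees(psi),np.degrees(np.arctan2(w[1],w[0]))-90, np.degrees(np.arctan2(*(b[0]-b[1])[1::-1]))-90)
o=(a.mean(0)+b.mean(0))/2; u=np.array([np.cos(psi),np.sin(psi)]); o=o[:2]-.003*u; print('origin',o,np.hypot(*o))
# side check: project predicted corners
P=np.array([[-.052,.028,.066],[-.052,-.028,.066],[.058,.028,.02],[.058,-.028,.02]])@boxR(psi).T+[*o,0]
print(proj('side',P).round(1))
for lean in range(0,75,15):
  for fl in(0,1):
    for nm,p,ps in(('pick',[*o,0],psi),('lift',[*o,.2],psi),('tray',[.637,-.0245,.0036],np.radians(-10.3)),('trayR',[.637,-.0245,.0036],np.radians(169.7))):
      q=inverse_kinematics(*tool(p,ps,0,np.radians(lean),fl))
      if q is not None: print(lean,fl,nm,np.round(q,2))
for lean in range(0,75,15):
  for fl in (0,1):
    for hd in range(-180,180,15):
      for h in (.15,.2):
       ps=np.radians(hd); u=np.array([np.cos(ps),np.sin(ps)])
       q=[inverse_kinematics(*tool([*(np.array([.4657,.268])-.02*u),h],ps,np.radians(t),np.radians(lean),fl,EDGE)) for t in(60,90,112)]
       if all(x is not None for x in q): print('pour',lean,fl,hd,h,np.round(q[-1],2))
E
```

```text
[[0.4597 0.0672 0.066 ]
 [0.4162 0.0398 0.066 ]] [[ 0.52   -0.0292  0.02  ]
 [ 0.4757 -0.0544  0.02  ]] 0.051429953798047635 0.05094291911000327
len 0.11254724824883368
-57.86299483285474 -57.752256080469735 -60.36141579898478
origin [0.46631522 0.00840243] 0.46639091448272796
[[277.9 248. ]
 [264.1 265.9]
 [322.5 279.3]
 [310.5 298.7]]
0 0 pick [ 0.16  0.63 -0.38  2.13  0.5   0.47 -0.05]
0 0 lift [ 0.63  0.36 -0.94  2.    0.36  0.95  0.08]
0 0 tray [ 0.48  0.91 -0.76  1.7   0.79  0.87  0.76]
0 0 trayR [ 0.03  0.81 -0.09  1.62  0.1   0.72 -1.85]
0 1 pick [-0.17  0.59  0.02  2.15 -0.03  0.39 -2.7 ]
0 1 lift [-1.05  0.39  1.11  2.08 -0.43  0.93 -2.28]
0 1 tray [ 0.03  0.76 -0.1   1.73  0.12  0.66 -1.88]
0 1 trayR [ 0.46  0.96 -0.76  1.59  0.79  0.92  0.81]
15 0 pick [-0.4   0.59  0.09  2.24  0.69  0.33 -0.43]
15 0 lift [ 0.6   0.37 -1.09  2.08  0.72  0.99 -0.33]
15 0 tray [ 0.55  0.88 -0.83  1.91  1.27  0.68  0.31]
15 0 trayR [ 0.06  0.94 -0.11  1.37  0.04  1.1  -1.79]
15 1 pick [-0.89  0.74  0.71  2.26 -0.75  0.29 -2.2 ]
15 1 lift [-1.27  0.32  1.13  2.17 -0.07  0.73 -2.71]
15 1 tray 
[... 16227 characters left out ...]
6  1.85 -1.31]
pour 60 1 90 0.2 [-0.6   0.84 -0.54  1.39  0.74  1.91 -1.26]
pour 60 1 105 0.15 [-0.54  0.88 -0.72  1.56  0.96  1.83 -1.28]
pour 60 1 105 0.2 [-0.54  0.81 -0.72  1.54  0.92  1.87 -1.22]
pour 60 1 120 0.15 [-0.49  0.86 -0.85  1.73  1.12  1.79 -1.23]
pour 60 1 120 0.2 [-0.41  0.84 -0.99  1.71  1.14  1.9  -1.19]
pour 60 1 135 0.15 [-0.39  0.86 -1.03  1.9   1.31  1.78 -1.18]
pour 60 1 135 0.2 [-0.36  0.79 -1.08  1.88  1.27  1.81 -1.1 ]
pour 60 1 150 0.15 [-0.39  0.74 -0.98  2.08  1.41  1.59 -1.09]
pour 60 1 150 0.2 [-0.33  0.67 -1.07  2.06  1.36  1.62 -1.  ]
pour 60 1 165 0.15 [-0.28  0.7  -1.07  2.25  1.59  1.49 -1.02]
pour 60 1 165 0.2 [-0.26  0.54 -1.07  2.23  1.48  1.39 -0.9 ]
```

The side view agrees to about 2 px with the box pose: origin (0.466,0.008), nose heading -58°. I'll grasp with a 35° lean.

```bash
cat >> vis.py <<'E'
BOX=[.4663,.0084]; PSI=np.radians(-58); L=np.radians(35); BIN=np.array([.4657,.268]); TRAY=np.array([.637,-.0245]); PT=np.radians(-10.3)
def st(s=''):
    o=observe(); print(s,'t%.1f'%o['t'],'q',np.round(o['joint_pos'],2),'p',np.round(o['tool_pos'],3),'w%.4f'%o['gripper_width'],'g%.1f'%o['grasp_force'],'F',np.round(o['ft_force'],2)); return o
E
python3 - <<'E'
from vis import *
p,R=tool([*BOX,0],PSI,0,L)
reach(p-.15*R[:,2],R); o=st('pre')
cv2.imwrite('pics/side1.png',read_camera('side')[...,::-1])
print(servo_line(p,max_speed=.1,max_force=12)); st('at')
E
```

```text
pre t2.8 q [ 0.2   0.79 -1.25  2.22  1.25  1.49 -1.22] p [0.366 0.169 0.289] w0.0882 g0.0 F [ 1.04 -0.11 -0.34]
False
at t4.5 q [ 0.25  1.   -1.    2.23  1.6   1.39 -1.28] p [0.411 0.097 0.167] w0.0885 g0.0 F [0.12 0.58 0.3 ]
```

```bash
python3 - <<'E'
from vis import *
p,R=tool([*BOX,0],PSI,0,L)
w=gripper_to(.03); st('grip')
im=[read_camera(n)[...,::-1] for n in('top','side')]
c=np.hstack([cv2.resize(im[0][170:320,320:480],None,fx=2.4,fy=2.4),cv2.resize(im[1][170:320,210:370],None,fx=2.4,fy=2.4)]); cv2.imwrite('pics/grip.png',c)
servo_line(p+[0,0,.03],max_speed=.08); st('up3')
servo_line(p+[0,0,.16],max_speed=.12); st('up')
E
```

```text
grip t5.1 q [ 0.25  1.   -1.    2.23  1.6   1.39 -1.28] p [0.411 0.097 0.166] w0.0558 g30.0 F [-2.61  0.13  2.84]
up3 t5.7 q [ 0.28  0.94 -1.05  2.24  1.54  1.38 -1.23] p [0.411 0.097 0.197] w0.0556 g30.0 F [-0.43 -0.59 -5.79]
up t7.0 q [ 0.42  0.63 -1.22  2.2   1.25  1.35 -0.96] p [0.411 0.097 0.326] w0.0558 g30.0 F [ 0.06  0.05 -5.45]
```

View pics/grip.png

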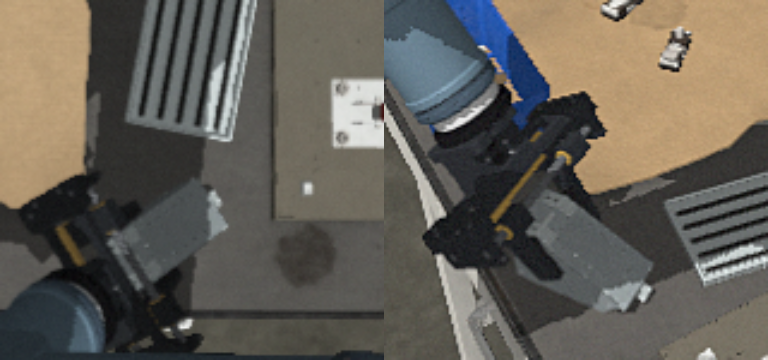

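The box is held across its sides with the lid shut; the load of 5.5 N matches 0.55 kg. Next I'll check pour headings from this pose.

```bash
python3 - <<'E'
from vis import *
for hd in (-120,-105,-92,-80,-70,-58,-45):
  ps=np.radians(hd);u=np.array([np.cos(ps),np.sin(ps)])
  for t in (0,30,60,90,112):
    q=inverse_kinematics(*tool([*(BIN-.02*u),.165],ps,np.radians(t),L,0,EDGE))
    print(hd,t,None if q is None else np.round(q,2))
E
```

```text
-120 0 [-0.34  1.06 -0.88  1.14  0.71  1.87 -1.69]
-120 30 [ 0.02  0.81 -1.1   1.59  0.74  1.31 -1.75]
-120 60 [ 0.37  0.5  -1.11  2.02  0.53  0.52 -1.53]
-120 90 None
-120 112 None
-105 0 [-0.37  1.04 -0.93  1.25  0.82  1.85 -1.57]
-105 30 [ 0.    0.79 -1.12  1.63  0.76  1.3  -1.54]
-105 60 [ 0.43  0.58 -1.18  1.98  0.44  0.6  -1.17]
-105 90 [ 0.7   0.63 -1.04  2.23 -1.22  0.35  0.74]
-105 112 [ 0.98  1.17 -1.18  2.27 -1.29  0.34  1.25]
-92 0 [-0.38  1.01 -0.98  1.36  0.91  1.82 -1.47]
-92 30 [-0.01  0.76 -1.11  1.67  0.75  1.27 -1.35]
-92 60 [ 0.45  0.64 -1.21  1.94  0.39  0.7  -0.9 ]
-92 90 [ 0.82  0.89 -1.26  2.09 -0.23  0.44 -0.01]
-92 112 [ 0.89  1.12 -1.1   2.09 -0.79  0.6   0.79]
-80 0 [-0.38  0.98 -1.03  1.49  0.99  1.78 -1.39]
-80 30 [-0.01  0.73 -1.11  1.72  0.75  1.24 -1.17]
-80 60 [ 0.45  0.69 -1.23  1.89  0.36  0.8  -0.67]
-80 90 [ 0.73  0.89 -1.17  1.96 -0.25  0.68  0.14]
-80 112 [ 0.84  1.21 -1.16  1.92 -0.41  0.79  0.48]
-70 0 [-0.37  0.96 -1.07  1.6   1.06  1.75 -1.33]
-70 30 [-0.01  0.7  -1.11  1.76  0.74  1.21 -1.01]
-70 60 [ 0.44  0.73 -1.23  1.85  0.34  0.88 -0.49]
-70 90 [ 0.63  0.89 -1.09  1.85 -0.25  0.87  0.24]
-70 112 [ 0.76  1.24 -1.16  1.78 -0.29  0.99  0.4 ]
-58 0 [-0.34  0.92 -1.13  1.73  1.13  1.7  -1.25]
-58 30 [ 0.01  0.67 -1.12  1.81  0.74  1.17 -0.82]
-58 60 [ 0.41  0.76 -1.23  1.8   0.33  0.99 -0.3 ]
-58 90 [ 0.52  0.92 -1.03  1.72 -0.21  1.08  0.32]
-58 112 [ 0.61  1.21 -1.05  1.61 -0.3   1.24  0.45]
-45 0 [-0.31  0.86 -1.16  1.89  1.2   1.61 -1.15]
-45 30 [ 0.04  0.63 -1.14  1.87  0.74  1.13 -0.61]
-45 60 [ 0.37  0.8  -1.23  1.75  0.34  1.11 -0.11]
-45 90 [ 0.43  0.99 -1.03  1.58 -0.1   1.29  0.35]
-45 112 [ 0.47  1.25 -1.03  1.44 -0.23  1.48  0.44]
```

```bash
cat > pour.py <<'E'
from vis import *
PH=np.radians(-80); U=np.array([np.cos(PH),np.sin(PH)])
def pp(t,h=.165,back=.02): return tool([*(BIN-back*U),h],PH,np.radians(t),L,0,EDGE)
def tip(ts,sp=.15):
    for t in ts: servo_line(*pp(t),max_speed=sp)
E
python3 - <<'E'
from pour import *
servo_line(*pp(0,.19),max_speed=.15); st('over')
tip((25,45,65,80,95,105,113)); st('tipped')
dwell(.8); st('dwelt')
im=[read_camera(n)[...,::-1] for n in('top','side')]
c=np.hstack([cv2.resize(im[0][170:320,180:340],None,fx=2.4,fy=2.4),cv2.resize(im[1][120:270,170:330],None,fx=2.4,fy=2.4)]); cv2.imwrite('pics/pour.png',c)
E
```

```text
over t9.5 q [-0.38  0.95 -1.04  1.48  0.97  1.81 -1.37] p [0.434 0.447 0.336] w0.0558 g30.0 F [ 0.25 -0.31 -5.24]
tipped t13.3 q [ 0.89  1.32 -1.26  1.92 -0.23  0.77  0.32] p [0.497 0.093 0.259] w0.0554 g30.0 F [-0.03  0.59 -3.18]
dwelt t14.1 q [ 0.89  1.32 -1.26  1.92 -0.23  0.77  0.33] p [0.497 0.092 0.257] w0.0560 g30.0 F [ 0.46 -0.6  -3.66]
```

View pics/pour.png

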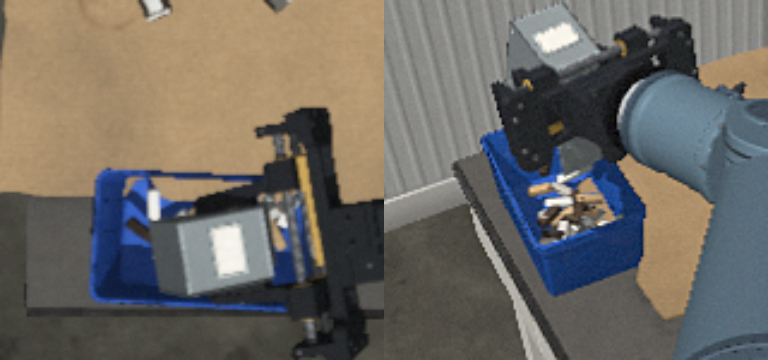

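The box is turned over above the bin with the lid hanging open. The load is still higher than the empty weight of 2.65 N, so I'll average the force and tip again.

```bash
cat >> pour.py <<'E'
def weigh(s,n=12):
    F=[]
    for _ in range(n): dwell(.05); F.append(observe()['ft_force'])
    F=np.array(F); print(s,'weight',F.mean(0).round(2),F.std(0).round(2),'t',round(observe()['t'],1))
E
python3 - <<'E'
from pour import *
weigh('113')
for t in(118,122,126,130): 
    print(t,inverse_kinematics(*pp(t)))
tip((85,),.2); tip((118,),.4); dwell(.3); weigh('again'); st()
E
```

```text
113 weight [ 0.01  0.19 -2.83] [0.48 0.38 0.42] t 14.8
118 [ 0.91033419  1.40458498 -1.25443855  1.89952582 -0.23598944  0.80163077
  0.37174251]
122 [ 0.9225739   1.47128468 -1.252891    1.8825417  -0.2416335   0.83130692
  0.40578812]
126 [ 0.93264118  1.53716171 -1.25091955  1.86365119 -0.24684618  0.86331283
  0.4374958 ]
130 [ 0.94061306  1.60214231 -1.24885208  1.84297188 -0.25177984  0.89741259
  0.46692158]
again weight [-0.16 -0.1  -2.78] [0.4  0.37 0.63] t 17.1
 t17.1 q [ 0.9   1.38 -1.23  1.9  -0.29  0.81  0.42] p [0.498 0.085 0.24 ] w0.0557 g30.0 F [-1.09 -0.38 -2.57]
```

The load is about 2.8 N, which is close to empty. I'll turn the box upright, weigh it again and look at the bin.

```bash
python3 - <<'E'
from pour import *
tip((100,75,50,25,0)); dwell(.4); weigh('upright',20); st()
R0=observe()['tool_rot']
# toward tray, high
p,R=tool([*TRAY,.12],PT,0,L); print(inverse_kinematics(p,R)); 
servo_line(p,R,max_speed=.2); dwell(.3); weigh('over tray',20); st()
im=[read_camera(n)[...,::-1] for n in('top','side')]
c=np.hstack([cv2.resize(im[0][100:300,330:490],None,fx=2.4,fy=2.4),cv2.resize(im[1][150:350,240:400],None,fx=2.4,fy=2.4)]); cv2.imwrite('pics/overtray.png',c)
cv2.imwrite('pics/bin.png',cv2.resize(im[0][225:310,205:330],None,fx=6,fy=6,interpolation=cv2.INTER_CUBIC))
E
```

```text
upright weight [-0.05  0.05 -2.98] [0.53 0.57 0.47] t 22.2
 t22.2 q [-0.72  0.76 -0.4   1.51  0.63  1.49 -1.15] p [0.434 0.448 0.311] w0.0562 g30.0 F [-0.41  0.12 -3.22]
[ 0.07861447  0.45419725 -0.24344911  2.15983441  1.78738108  0.27633172
 -0.42978513]
over tray weight [ 0.01 -0.05 -2.91] [0.56 0.67 0.65] t 26.0
 t26.0 q [ 0.06  0.45 -0.22  2.16  1.79  0.27 -0.44] p [ 0.534 -0.006  0.286] w0.0559 g30.0 F [-0.24 -0.14 -1.13]
```

View pics/overtray.png

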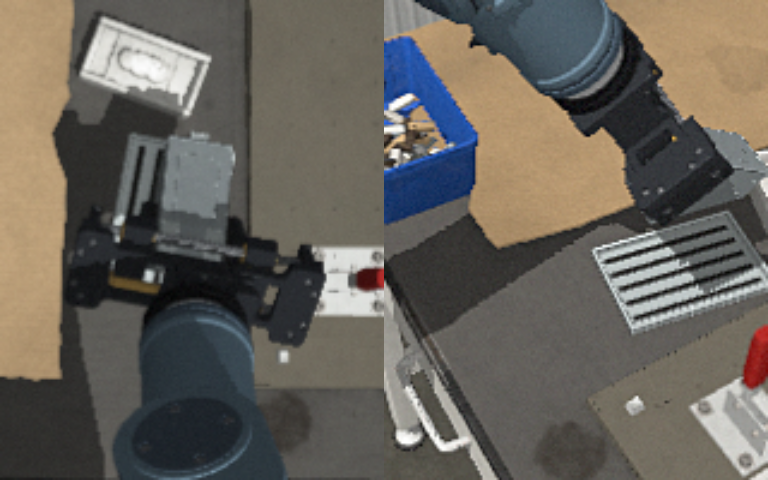

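View pics/bin.png

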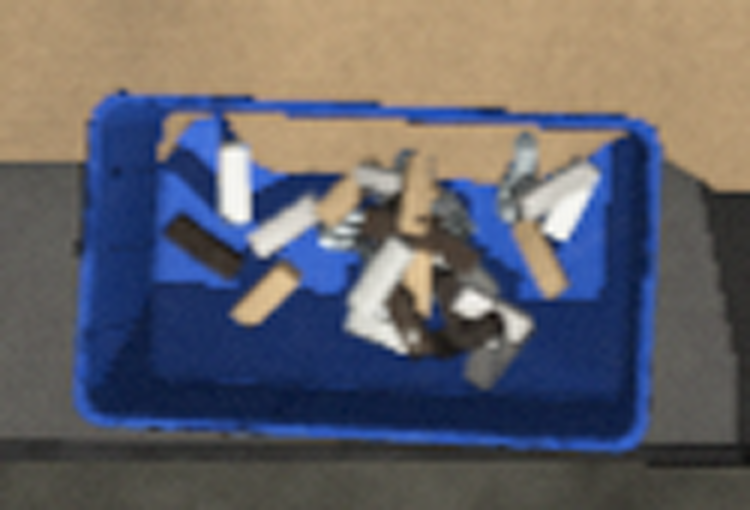

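```bash
python3 - <<'E'
import cv2,numpy as np
a=cv2.imread('pics/top0.png')[225:310,205:330]; a=cv2.resize(a,None,fx=6,fy=6,interpolation=cv2.INTER_CUBIC); b=cv2.imread('pics/bin.png')
cv2.imwrite('pics/cmp.png',np.vstack([a[100:390],b[100:390]]))
E
```

```text
(no output)
```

View pics/cmp.png

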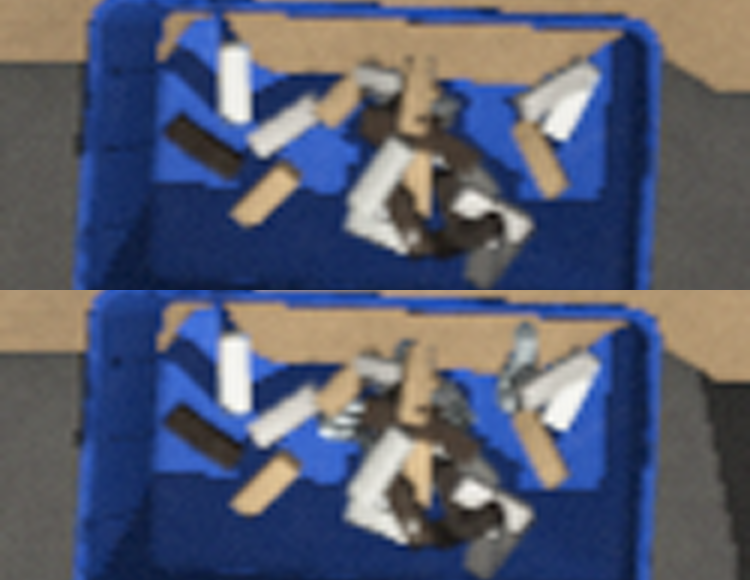

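Compared with the start, new metallic items appear in the bin at about (345,415), (515,365), (450,400) and (405,350). The last two could be one cutter, so the picture isn't conclusive. There is time to spare, so I'll go back, tip steeper and weigh again.

```bash
python3 - <<'E'
from pour import *
weigh('before',30)
servo_line(*pp(0,.19),max_speed=.22); tip((30,60,85,105,122),.22)
tip((100,),.4); tip((123,),.5); dwell(.4); weigh('tipped',20)
tip((100,75,50,25,0),.2); dwell(.3); weigh('after',20); st()
cv2.imwrite('pics/bin2.png',cv2.resize(read_camera('top')[225:310,205:330,::-1],None,fx=6,fy=6,interpolation=cv2.INTER_CUBIC))
p,R=tool([*TRAY,.10],PT,0,L)
servo_line(p,R,max_speed=.22); st()
im=read_camera('top')[...,::-1]; im2=read_camera('side')[...,::-1]
cv2.imwrite('pics/cmp2.png',np.vstack([cv2.resize(im[225:285,205:330],None,fx=5,fy=5,interpolation=cv2.INTER_CUBIC),np.hstack([cv2.resize(im[130:230,340:465],None,fx=2.5,fy=2.5),cv2.resize(im2[180:280,330:455],None,fx=2.5,fy=2.5)])[:,:625]]))
# axis check of box deck
E
```

```text
before weight [-0.13  0.09 -2.77] [0.5  0.5  0.62] t 27.6
tipped weight [-0.1  -0.01 -2.79] [0.34 0.68 0.43] t 35.5
after weight [ 0.16 -0.07 -3.04] [0.4  0.41 0.75] t 40.1
 t40.1 q [-0.75  0.75 -0.35  1.51  0.61  1.47 -1.14] p [0.434 0.448 0.311] w0.0560 g30.0 F [ 0.76  0.32 -1.81]
 t42.5 q [ 0.04  0.49 -0.2   2.17  1.97  0.28 -0.62] p [ 0.534 -0.005  0.266] w0.0557 g30.0 F [-0.59  0.02 -2.53]Traceback (most recent call last):
  File "<stdin>", line 10, in <module>
    return _nx.concatenate(arrs, 0, dtype=dtype, casting=casting)
           ~~~~~~~~~~~~~~~^^^^^^^^^^^^^^^^^^^^^^^^^^^^^^^^^^^^^^^
ValueError: all the input array dimensions except for the concatenation axis must match exactly, but along dimension 1, the array at index 0 has size 625 and the array at index 1 has size 624
```

The weight is the same before and after the second tip (about 2.85 N), so the box is empty. Now to place it.

```bash
python3 - <<'E'
from vis import *
p,R=tool([*TRAY,.0036],PT,0,L)
servo_line(p+[0,0,.015],R,max_speed=.08); st()
print(servo_line(p+[0,0,-.004],max_speed=.02,max_force=8)); st('down'); dwell(.3)
im=read_camera('top')[...,::-1]; im2=read_camera('side')[...,::-1]
cv2.imwrite('pics/place.png',np.hstack([cv2.resize(im[120:240,340:465],None,fx=3,fy=3),cv2.resize(im2[190:310,310:435],None,fx=3,fy=3)]))
E
```

```text
t43.7 q [ 0.18  0.7  -0.36  2.16  2.27  0.47 -0.85] p [ 0.535 -0.006  0.186] w0.0558 g30.0 F [ 0.21 -0.56 -2.35]
True
down t44.5 q [ 0.19  0.74 -0.38  2.16  2.3   0.5  -0.88] p [ 0.534 -0.006  0.17 ] w0.0556 g30.0 F [-1.21 -0.44  5.38]
```

View pics/place.png

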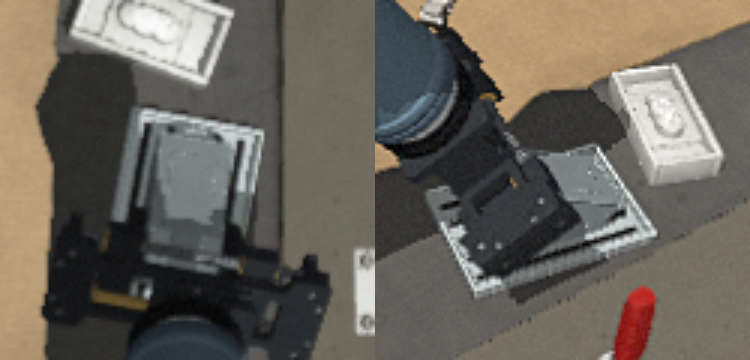

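The box sits inside the tray rim with the lid shut, touching at the expected height. I'll release it, back off and check.

```bash
python3 - <<'E'
from vis import *
gripper_to(.085); st('open'); o=observe()
servo_line(o['tool_pos']-.16*o['tool_rot'][:,2],max_speed=.12); o=observe()
servo_line(np.array(o['tool_pos'])+[-.06,.0,.1],max_speed=.2); st('clear')
im=read_camera('top')[...,::-1]; im2=read_camera('side')[...,::-1]
cv2.imwrite('pics/final.png',np.hstack([cv2.resize(im[100:310,200:465],None,fx=1.5,fy=1.5),cv2.resize(im2[150:360,200:465],None,fx=1.5,fy=1.5)]))
E
```

```text
open t45.5 q [ 0.19  0.74 -0.38  2.16  2.3   0.5  -0.88] p [ 0.533 -0.006  0.169] w0.0849 g0.0 F [ 0.57 -1.12  0.1 ]
clear t48.0 q [ 0.17 -0.02 -0.4   2.39  0.84  0.3   0.4 ] p [0.384 0.01  0.4  ] w0.0850 g0.0 F [0.27 0.45 0.09]
```

View pics/final.png

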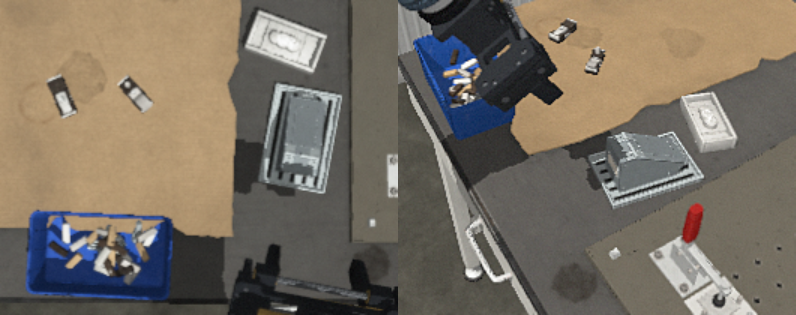

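The box lies flat and shut in the tray, the bin and the other things haven't moved, and the robot is clear.

```bash
python3 -c "
from workcell import *
print(close_job())"
```

```text
the job is handed in; nothing more can be done
None
```

Job handed in with no verdict returned: the box was tipped twice over the bin, weighed as empty (about 2.85 N both times; not all four cutters could be made out in the bin picture), and set down shut and flat in the tray, with the bin and the other things where they stood.

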